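# Make up the staining kit and the lens-care kit

### The job

Make up two kits from the stock on the bench. The staining kit goes in the square tray: the dropper bottle standing in its larger well, the sample vial standing in its smaller well and the forceps lying in its long trough; the lens-care kit goes in the L-shaped tray: the objective canister standing in its only well and the lens brush lying in its long trough. Tip none of the upright things over, and leave the oil bottle and the dust cap where they stand.

Things in the scene. Friction and masses are not known exactly. Their poses are not given: they have to be found in the camera images.
- tray_square: Square tray, three compartments. Fixed, grey, outline 136 (x) x 158 (y) mm, rim 14 mm and floors 4 mm above the worktop; origin at the outline's centre, underside; x away from the robot, y left, yaw within 0.15. Trough on the far side: x 0..64, y -75..75. In front (x -64..-4) the larger well, y -8..75, centre (-34, 33.5), and the smaller, y -75..-12, centre (-34, -43.5). May be the left or the right tray.
- tray_ell: L-shaped tray, two compartments. Fixed, grey, outline 136 (x) x 158 (y) mm, rim 14 mm and floors 4 mm above the worktop; origin at the outline's centre, underside; x away from the robot, y left, yaw within 0.15. Trough on the far side: x 0..64, y -75..75. One well in front of its left end: x -64..-4, y 9..75, centre (-34, 42); the other corner is bare worktop. Walls are 4 mm.
- dropper_bottle: Small dark bottle with a long dark red rubber dropper bulb over a black collar and a white label; 36 mm diameter, 98 mm high, 80 g; straight body up to 61 mm (grip there, the top is no solid grip). Stands upright in the front row; origin at the centre of its underside, z up.
- sample_vial: Small round vial with purple contents and a ribbed white cap; 22 mm diameter, 54 mm high, 18 g; grip the body below 42 mm. Stands upright in the front row, nearest the robot; origin at the centre of its underside, z up.
- objective_canister: Round canister of a spare objective, white body with a wide black screw lid; 39 mm diameter at the lid (34 to 54 mm up), 36 mm below, 54 mm high, 90 g. Stands upright in the front row; origin at the centre of its underside, z up.
- forceps: Steel forceps, 126 mm long, 14 mm wide, 9 mm thick, lying flat at the left end of the stock, pointing roughly away from the robot; origin at the middle of the underside, long axis y, x across, z up.
- lens_brush: Lens brush with a yellow and white round handle, 116 mm long, 12 mm thick, lying beside the forceps (either may be the outer one), roughly parallel to it about 65 mm away; origin at the middle of the underside, long axis y, x across, z up at the start. Grip the yellow handle from y = -8 to +58 mm (centre of mass 25), not the soft white end.
- oil_bottle: Stays where it is: small dark bottle with a straight bright red screw cap and a red label, 34 mm diameter, 105 mm high, standing in the front row among the stock; origin at the centre of its underside.
- dust_cap: Stays where it is: black eyepiece dust cap, an open round cup 34 mm in diameter and 12 mm high, in the front row; origin at the centre of its underside. The five things of the front row stand about 90 mm apart in any order. To the right of the row and trays stands a tall microscope (beyond x = 0.45 m, y below -0.12 m): swing clear of it.
Mind the look-alikes: they are no part of the job. What is shaped like the tray_square but black is not meant.

How it is judged:
By the outcome, as a careful person would: the job done as asked, in the order asked, and still so for the second after the job is handed in, with the robot touching nothing.
It also fails if it takes over 128 s, if anything falls off the work surface, if the arm or the gripper's body presses on something with over 40 N, if the wrist force passes 120 N, or if a joint passes its speed limit or range.

### The arm

A 6-joint arm with a two-finger parallel gripper is mounted at the origin on a cart in front of the work surface, level with it; the furniture and walls round the work are solid. World frame = base frame: x ahead of the robot, y to its left, z up, the work surface at z = 0. Lengths are in mm, angles in rad, forces in N, time in s.
With the tool pointing down it reaches from about 325 to 775 mm from the base axis. Payload 9.3 kg.
Tool frame: the origin (TCP) lies between the finger pads; the fingertips stand 19 mm ahead of it and the grasp point (between the pads) is the TCP; z points along the fingers, y is the line along which they close (so a half turn about z gives the same grasp; the last joint's range is limited). The gripper opens to 85 mm and grips with 20 to 120 N. Pads are 22 mm wide; open, the fingers measure 114 mm over their backs; the gripper's body (76 mm by 85 mm) begins 54 mm behind the grasp point. The pads swing forward as they close: fully open they stand 13 mm farther back than shut.
Start: joints at [0.966, 0.259, 0.021, 1.334, 0, 1.418], TCP at [240.123, 494.811, 250.279] pointing down, gripper open.
Joint ranges: [-3.04, 3.04], [-0.91, 1.82], [-1.04, 1.36], [-1.92, 1.95], [-1.52, 1.45], [-3.14, 3.14]. Speed limits (rad/s): [2.22, 2.22, 2.79, 3.14, 3.14, 3.14].

### API

Orientations are given as a rotation vector (axis times angle).
In Python, from bench import bot gives the robot as it stands.
- The arm moves only by the tool apply_moves, never from a script. Its argument "increments" is a list of rows, each an object of numbers: "hand": the opening, from 0 (shut) to 1 (fully open); "x", "y", "z": the shift along the tool's x, y, z in m; "yaw": the turn about the tool's z in degrees. In form: [{"hand": .., "x": .., "y": .., "z": .., "yaw": ..}, ...]. A call has 1 to 5 rows; each row shifts and turns the commanded pose from where the row before left it, along the tool's axes as they then stand; what a row does not reach is not made up. A row lasts 1/12 s, in which the tool goes at most 41.7 mm and 7.16 degrees, less where a joint would pass 70% of its speed; a pose out of reach is approached as far as the arm can. A call is refused whole if a number of a shift passes 0.0417 or a number of a turn 7.16, either way. A call with a gripper value outside its range is refused whole. The fingers move at their own pace and stop on an object; "grip_force" is the grip in N (left out, the last holds). Time passes only in rows, so rows that do not move let the fingers close. It gives the time, the measured TCP pose, the force, the opening and the grip force at its end, in the units of the state.
- bot.observe(): the state, without advancing time (a new reading comes with each control period).
- bot.camera(name): name is "side" or "top" or "wrist"; returns the picture (384x512x3 uint8, blue, green, red); there is no depth.
- bot.camera_info(name): a dict with "fx", "fy", "cx", "cy" (pixels), "T" (4x4, takes a point from camera to world coordinates). Camera axes: x right, y up, looking along -z (the intrinsics and any distortion apply to the point x, -y, -z); pixel columns grow to the right and rows downward; lengths in mm; the calibration is good to about 2 mm. A picture is of the moment at which its call begins: read the wrist's pose just before it. camera_info takes no time and is no camera call; for the wrist camera it gives the pose at the moment of the call.
- bot.close_job(): hands the job in; it is judged then, once.
The state is a dict: "t": time; "q": joint angles; "joint_velocities": joint speeds; "joint_torque": joint torques, N m; "position": TCP position; "orientation": TCP orientation; "contact_force": force on the tool from outside, world axes, zero at the start; "torque": the same for the moment, N m; "width": finger opening in mm; "finger_force": force on a finger pad.
Only numpy, scipy, OpenCV 4.12 (cv2) and the standard library are available. Lean on these libraries where they do the work, as an engineer would, in place of code of your own. Each camera call takes 0.05 s, during which the arm holds its last target. There are 200 camera calls.

## Working session

There is one attempt and no reset: what is moved stays moved. The work goes in short steps, Python scripts to look and compute and a tool call to move; the robot and the scene stay as the last step left them, time stands still between calls to the robot, and variables do not carry over. Pictures are saved under pics/ and viewed, at most 14 in all, crops included, and the job is handed in when it is done.

Besides the shell and the picture viewer there is one more tool, called after ">>>" as name(argument=value, ...), one argument or row to a line, values as JSON. apply_moves: Moves the arm, as the interface text tells. Its arguments: {"type":"object","properties":{"increments":{"type":"array","items":{"type":"object","properties":{"hand":{"type":"number"},"x":{"type":"number"},"y":{"type":"number"},"z":{"type":"number"},"yaw":{"type":"number"}}}},"grip_force":{"type":"number"}},"required":["increments"]}

```bash
ls; mkdir -p pics; python3 - <<'E'
from bench import bot
import cv2,numpy as np
np.set_printoptions(precision=3,suppress=True)
for n in ["top","side","wrist"]:
    i=bot.camera_info(n);print(n,{k:i[k] for k in i if k!='T'});print(np.array(i['T']))
    cv2.imwrite(f"pics/{n}0.png",bot.camera(n))
print(bot.observe())
E
```

```text
pics
top {'fx': 423.5161250500607, 'fy': 423.5161250500607, 'cx': 256.22707804007547, 'cy': 198.90515505471203}
[[   0.003    0.997   -0.079  565.225]
 [  -1.       0.005    0.014  204.672]
 [   0.014    0.079    0.997 1132.203]
 [   0.       0.       0.       1.   ]]
side {'fx': 475.3057896921432, 'fy': 475.3057896921432, 'cx': 261.5945979351571, 'cy': 195.26951682403438}
[[  -0.999    0.044   -0.029  624.998]
 [  -0.051   -0.641    0.766 1098.487]
 [   0.015    0.766    0.642  811.406]
 [   0.       0.       0.       1.   ]]
wrist {'fx': 275.2895187776882, 'fy': 275.2895187776882, 'cx': 258.85804483610565, 'cy': 193.04798606925394}
[[  0.437  -0.857  -0.273 170.516]
 [  0.899   0.416   0.134 529.527]
 [ -0.001  -0.304   0.953 374.126]
 [  0.      0.      0.      1.   ]]
{'t': 0.15, 'q': array([0.966, 0.259, 0.021, 1.334, 0.   , 1.418]), 'joint_velocities': array([-0.001, -0.001,  0.003, -0.001, -0.001,  0.001]), 'joint_torque': array([  0.003, -55.597,  34.466,   0.011,  -0.   ,   0.   ]), 'position': array([239.997, 494.672, 249.817]), 'orientation': array([-0.704, -3.061,  0.001]), 'contact_force': array([-0.199, -0.222,  0.143]), 'torque': array([0.01 , 0.021, 0.012]), 'finger_force': 0.0, 'width': 85.29030560947388}
```

View pics/top0.png

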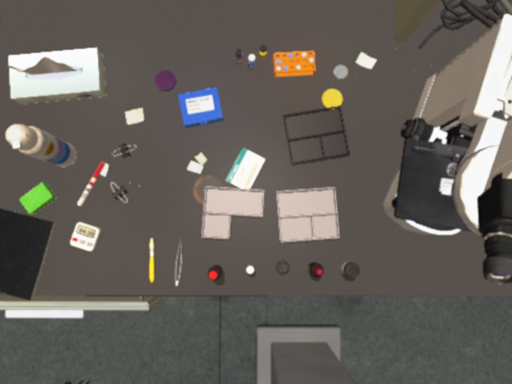

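View pics/side0.png

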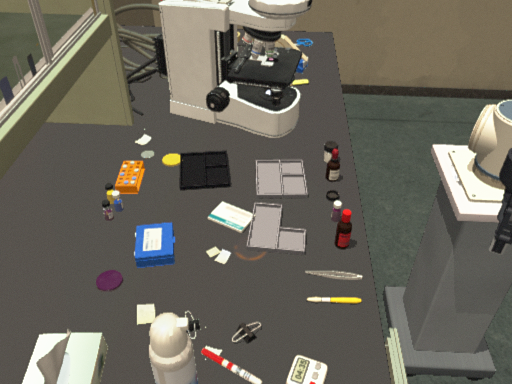

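View pics/wrist0.png

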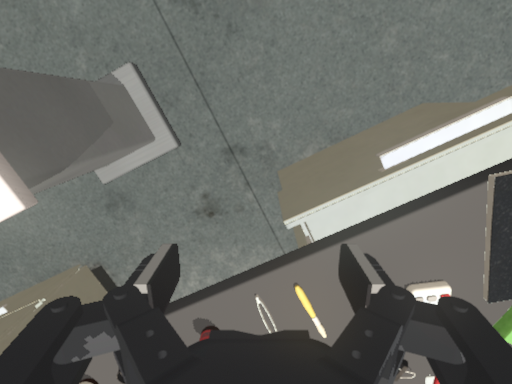

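```bash
cat > h.py <<'E'
import cv2,numpy as np
from bench import bot
np.set_printoptions(precision=1,suppress=True)
def ray(info,px):
    T=np.array(info['T']); u,v=px
    d=T[:3,:3]@np.array([(u-info['cx'])/info['fx'],-(v-info['cy'])/info['fy'],-1.])
    return T[:3,3],d/np.linalg.norm(d)
def plane(info,px,z):
    o,d=ray(info,px); return o+d*(z-o[2])/d[2]
def tri(*obs):
    A=np.zeros((3,3));b=np.zeros(3)
    for i,p in obs:
        o,d=ray(i,p);M=np.eye(3)-np.outer(d,d);A+=M;b+=M@o
    x=np.linalg.solve(A,b)
    return x,max(np.linalg.norm((np.eye(3)-np.outer(d,d))@(x-o)) for o,d in [ray(i,p) for i,p in obs])
def proj(info,P):
    T=np.array(info['T']);c=T[:3,:3].T@(np.array(P,float)-T[:3,3])
    return np.array([info['cx']+info['fx']*c[0]/-c[2],info['cy']-info['fy']*c[1]/-c[2]])
E
python3 - <<'E'
from h import *
t=cv2.imread('pics/top0.png');s=cv2.imread('pics/side0.png')
def blobs(im,name,lo,hi,roi,amin):
    x0,y0,x1,y1=roi
    m=cv2.inRange(cv2.cvtColor(im,cv2.COLOR_BGR2HSV),lo,hi);k=np.zeros_like(m);k[y0:y1,x0:x1]=m[y0:y1,x0:x1]
    for c in cv2.findContours(k,cv2.RETR_EXTERNAL,cv2.CHAIN_APPROX_NONE)[0]:
        if cv2.contourArea(c)>=amin:
            r=cv2.minAreaRect(c);print(name,cv2.contourArea(c),'box',cv2.boundingRect(c),np.array(cv2.boxPoints(r)).round(1).tolist())
for im,n,roi in [(t,'top',(140,180,365,290)),(s,'side',(230,130,370,320))]:
    blobs(im,n+' tray',(0,0,110),(180,60,200),roi,400)
    blobs(im,n+' yel',(18,120,120),(35,255,255),roi,8)
    blobs(im,n+' light',(0,0,130),(180,50,255),roi,10)
    blobs(im,n+' red',(0,120,70),(10,255,255),roi,8)
a=cv2.resize(t[180:290,140:365],None,fx=3.5,fy=3.5,interpolation=cv2.INTER_CUBIC)
cv2.imwrite('pics/a.png',a)
cv2.imwrite('pics/b.png',cv2.resize(s[130:315,225:370],None,fx=3.2,fy=3.2,interpolation=cv2.INTER_CUBIC))
E
```

```text
top tray 3111.5 box (276, 186, 65, 57) [[274.8999938964844, 189.60000610351562], [336.1000061035156, 184.89999389648438], [340.1000061035156, 237.8000030517578], [279.0, 242.5]]
top tray 1244.0 box (197, 180, 69, 60) [[197.0, 180.0], [265.0, 180.0], [265.0, 239.0], [197.0, 239.0]]
top yel 117.0 box (149, 257, 6, 26) [[149.0, 257.0], [154.0, 257.0], [154.0, 282.0], [149.0, 282.0]]
top light 20.0 box (175, 269, 5, 17) [[175.0, 285.0], [175.0, 269.0], [179.0, 269.0], [179.0, 285.0]]
top light 52.5 box (246, 265, 9, 9) [[246.0, 265.0], [254.0, 265.0], [254.0, 273.0], [246.0, 273.0]]
top light 12.0 box (179, 254, 3, 19) [[178.6999969482422, 271.8999938964844], [180.10000610351562, 253.89999389648438], [181.8000030517578, 254.10000610351562], [180.39999389648438, 272.0]]
top light 18.0 box (149, 241, 4, 15) [[149.0, 255.0], [149.0, 241.0], [152.0, 241.0], [152.0, 255.0]]
top light 3011.5 box (276, 187, 64, 56) [[275.29998779296875, 190.5], [335.6000061035156, 186.0], [339.3999938964844, 237.8000030517578], [279.1000061035156, 242.3000030517578]]
top light 2423.0 box (201, 180, 64, 59) [[20
[... 1001 characters left out ...]
8999938964844, 251.10000610351562]]
side light 33.5 box (333, 200, 9, 9) [[331.8999938964844, 202.1999969482422], [338.70001220703125, 198.1999969482422], [342.29998779296875, 204.1999969482422], [335.6000061035156, 208.3000030517578]]
side light 1561.5 box (256, 159, 52, 36) [[256.0, 194.0], [256.0, 159.0], [307.0, 159.0], [307.0, 194.0]]
side light 188.0 box (245, 130, 44, 8) [[245.0, 130.0], [288.0, 130.0], [288.0, 137.0], [245.0, 137.0]]
side red 70.0 box (338, 233, 12, 14) [[338.0, 233.0], [349.0, 233.0], [349.0, 246.0], [338.0, 246.0]]
side red 102.0 box (341, 209, 11, 14) [[340.0, 221.1999969482422], [342.70001220703125, 207.6999969482422], [351.70001220703125, 209.5], [349.0, 223.0]]
```

View pics/a.png

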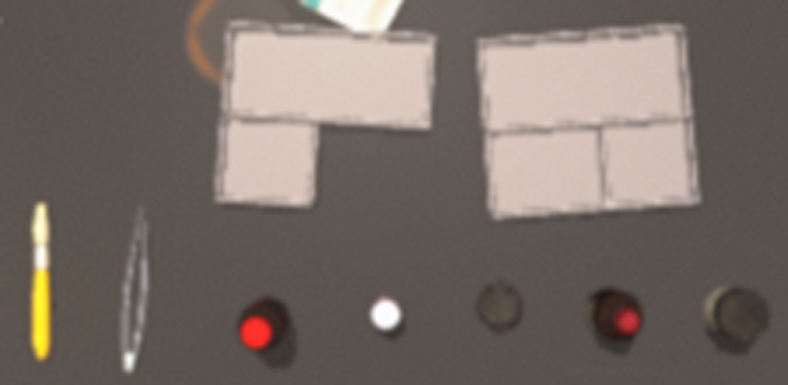

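View pics/b.png

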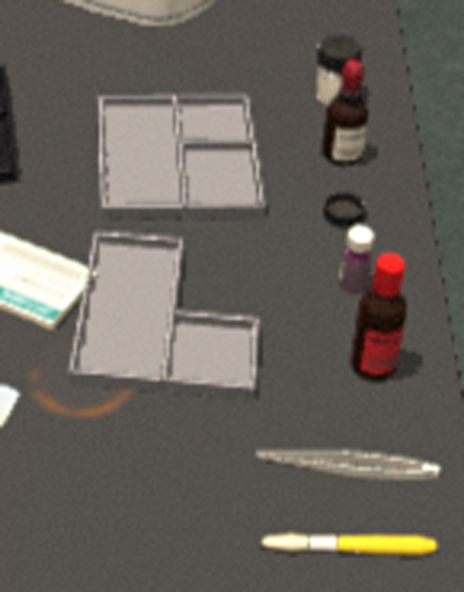

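```bash
python3 - <<'E'
from h import *
I=bot.camera_info('top');J=bot.camera_info('side')
P=dict(oil=((256,333),(390,262)),vial=((385,315),(360,233)),cap=((500,306),(345,208)),drop=((628,321),(353,66)),can=((740,318),(338,47)),
Lfl=((228,22),(71,372)),Lfr=((437,36),(97,234)),Lnl=((215,204),(253,388)),Lnr=((431,128),(183,238)),
Sfl=((478,40),(102,210)),Sfr=((684,25),(100,97)),Snr=((698,204),(249,97)),Snl=((492,218),(265,208)),
br_w=((41,203),(263,542)),br_y=((40,358),(437,545)),fo_t=((142,207),(257,454)),fo_e=((128,370),(438,468)))
H=dict(oil=105,vial=54,cap=12,drop=98,can=54,br_w=6,br_y=6,fo_t=5,fo_e=5)
for k,(a,b) in P.items():
    a=(140+a[0]/3.5-.36,180+a[1]/3.5-.36);b=(225+b[0]/3.2-.34,130+b[1]/3.2-.34)
    x,e=tri((I,a),(J,b));print(k,x,round(e,1),'topray',plane(I,a,H.get(k,14))[:2])
def tray(c):
    c=np.array(c);ctr=c.mean(0);print(ctr)
E
```

```text
oil [463.9 294.  100. ] 0.1 topray [464.3 293.5]
vial [472.4 205.3  49.9] 0.5 topray [472.3 205.3]
cap [474.2 118.6   2.5] 0.5 topray [475.5 119.2]
drop [471.4  35.6  88.5] 0.1 topray [472.3  37.2]
can [472.2 -52.5  48.4] 2.0 topray [470.7 -51.1]
Lfl [687.8 326.    7.6] 1.1 topray [688.2 325.3]
Lfr [678.4 166.6   3.6] 0.9 topray [678.3 166.9]
Lnl [552.6 333.8   7.8] 1.7 topray [550.9 333.2]
Lnr [608.3 171.1   7.3] 0.5 topray [608.6 171.3]
Sfl [675.9 135.1   2.8] 0.6 topray [675.5 135.8]
Sfr [687.6 -23.    3.7] 1.2 topray [687.7 -21. ]
Snr [551.7 -32.1   3.9] 0.3 topray [552.1 -30. ]
Snl [540.7 124.6   3.8] 0.2 topray [541.1 125.3]
br_w [550.3 466.3   1.4] 0.8 topray [551.1 465.1]
br_y [435.5 463.7   4. ] 0.0 topray [435.7 463.2]
fo_t [550.1 389.9   0.5] 1.8 topray [548.4 389.3]
fo_e [427.2 397.7   4.2] 0.4 topray [426.8 397.6]
```

>>> apply_moves(
  increments=[
    {"hand": 0.35, "yaw": -5.5},
    {"hand": 0.35, "yaw": -5.5},
    {"hand": 0.35, "yaw": -5.5},
    {"hand": 0.35, "yaw": -5.5},
  ],
  grip_force=30,
)

```text
schema error: expected keys hand, x, y, z, yaw
```

>>> apply_moves(
  increments=[
    {"hand": 0.35, "x": -0.0317, "y": -0.0105, "z": 0.016},
    {"hand": 0.35, "x": -0.0317, "y": -0.0105, "z": 0.016},
    {"hand": 0.35, "x": -0.0317, "y": -0.0105, "z": 0.016},
    {"hand": 0.35, "x": -0.0317, "y": -0.0105, "z": 0.016},
    {"hand": 0.35, "x": -0.0317, "y": -0.0105, "z": 0.016},
  ],
)

```text
schema error: expected keys hand, x, y, z, yaw
```

>>> apply_moves(
  increments=[
    {"hand": 0.35, "x": -0.0317, "y": -0.0105, "z": 0.016},
    {"hand": 0.35, "x": -0.0317, "y": -0.0105, "z": 0.016},
    {"hand": 0.35, "x": -0.0317, "y": -0.0105, "z": 0.016},
    {"hand": 0.35},
    {"hand": 0.35},
  ],
)

```text
schema error: expected keys hand, x, y, z, yaw
```

```bash
cat >> h.py <<'E'
from scipy.spatial.transform import Rotation as Ro
def go(x,y,z,phi):
    "pose now and way to a world pose: yaw first, then shift in the turned tool axes"
    s=bot.observe();R=Ro.from_rotvec(s['orientation']).as_matrix();p=np.array(s['position'])
    f=np.degrees(np.arctan2(R[1,0],R[0,0]))%360
    a=np.radians(phi);d=np.array([x,y,z])-p
    print('t',round(s['t'],2),'at',p,'phi',round(f,1),'w',round(s['width'],1),'ff',round(s['finger_force'],1),'F',np.array(s['contact_force']),'zax',R[:,2].round(3))
    print('  yaw',round((f-phi+180)%360-180,1),'shift mm',np.array([d[0]*np.cos(a)+d[1]*np.sin(a),d[0]*np.sin(a)-d[1]*np.cos(a),-d[2]]))
def snap(cam,name):
    i=bot.camera_info(cam);im=bot.camera(cam);cv2.imwrite('pics/'+name+'.png',im);return i,im
E
python3 - <<'E'
from h import *
go(487.7,393.5,21,176.1)
i,im=snap('wrist','w1')
print(proj(i,(487.7,393.5,5)),proj(i,(427,397.6,5)),proj(i,(435.7,463.2,6)))
E
```

```text
t 0.15 at [240.  494.7 249.8] phi 154.1 w 85.3 ff 0.0 F [-0.2 -0.2  0.1] zax [-0. -0. -1.]
  yaw -22.0 shift mm [-254.   -84.1  228.8]
[268.8 323.4] [254.9 294.8] [294.8 284.1]
```

View pics/w1.png

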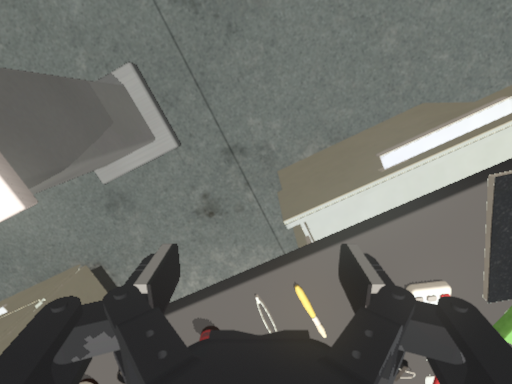

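The arm did not move, because every row needs all five keys. The picture still matches the start view: forceps end at about (256,296) and brush end at (295,285), both as predicted. I'm resending with full rows.

>>> apply_moves(
  increments=[
    {"hand": 0.35, "x": 0, "y": 0, "z": 0, "yaw": -5.5},
    {"hand": 0.35, "x": 0, "y": 0, "z": 0, "yaw": -5.5},
    {"hand": 0.35, "x": 0, "y": 0, "z": 0, "yaw": -5.5},
    {"hand": 0.35, "x": 0, "y": 0, "z": 0, "yaw": -5.5},
  ],
  grip_force=30,
)

```text
t: 0.53
position: [240.1, 494.8, 250.1]
orientation: [-0.099, -3.14, 0.001]
contact_force: [0.2, -0.6, -0.2]
width: 38.6
finger_force: 0.0
```

>>> apply_moves(
  increments=[
    {"hand": 0.35, "x": -0.0317, "y": -0.0105, "z": 0.016, "yaw": 0},
    {"hand": 0.35, "x": -0.0317, "y": -0.0105, "z": 0.016, "yaw": 0},
    {"hand": 0.35, "x": -0.0317, "y": -0.0105, "z": 0.016, "yaw": 0},
    {"hand": 0.35, "x": -0.0317, "y": -0.0105, "z": 0.016, "yaw": 0},
    {"hand": 0.35, "x": -0.0317, "y": -0.0105, "z": 0.016, "yaw": 0},
  ],
)

```text
t: 0.95
position: [395.9, 430.9, 169.5]
orientation: [-0.106, -3.14, -0.0]
contact_force: [0.3, 1.5, 0.4]
width: 29.6
finger_force: 0.0
```

>>> apply_moves(
  increments=[
    {"hand": 0.35, "x": -0.0317, "y": -0.0105, "z": 0.016, "yaw": 0},
    {"hand": 0.35, "x": -0.0317, "y": -0.0105, "z": 0.016, "yaw": 0},
    {"hand": 0.35, "x": -0.0317, "y": -0.0105, "z": 0.016, "yaw": 0},
    {"hand": 0.35, "x": 0, "y": 0, "z": 0, "yaw": 0},
    {"hand": 0.35, "x": 0, "y": 0, "z": 0, "yaw": 0},
  ],
)

```text
t: 1.37
position: [488.4, 392.4, 120.5]
orientation: [-0.111, -3.137, 0.002]
contact_force: [-0.1, -0.1, 0.2]
width: 29.7
finger_force: 0.0
```

```bash
python3 - <<'E'
from h import *
go(487.7,393.5,21,176.1)
i,im=snap('wrist','w2')
print(proj(i,(487.7,393.5,5)),proj(i,(427,397.6,5)),proj(i,(435.7,463.2,6)))
E
```

```text
t 1.37 at [488.4 392.4 120.5] phi 176.0 w 29.7 ff 0.0 F [-0.1 -0.1  0.2] zax [-0. -0. -1.]
  yaw -0.1 shift mm [ 0.8  1.  99.5]
[259.2 193.4] [259. 125.] [336.8 130. ]
```

View pics/w2.png

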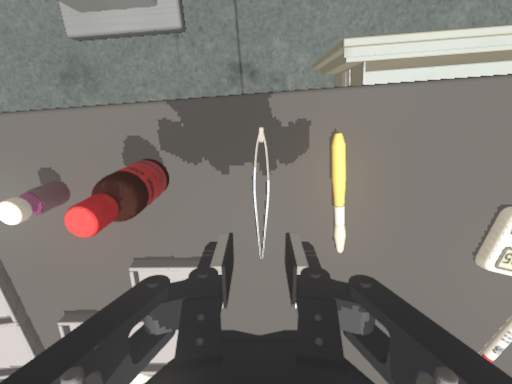

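>>> apply_moves(
  increments=[
    {"hand": 0.35, "x": 0, "y": 0.0025, "z": 0.03, "yaw": 0},
    {"hand": 0.35, "x": 0, "y": 0, "z": 0.03, "yaw": 0},
    {"hand": 0.35, "x": 0, "y": 0, "z": 0.025, "yaw": 0},
    {"hand": 0.35, "x": 0, "y": 0, "z": 0.013, "yaw": 0},
    {"hand": 0.35, "x": 0, "y": 0, "z": 0, "yaw": 0},
  ],
)

```text
t: 1.83
position: [485.1, 396.3, 22.1]
orientation: [-0.104, -3.136, 0.003]
contact_force: [-0.1, -0.6, 0.1]
width: 29.8
finger_force: 0.0
```

>>> apply_moves(
  increments=[
    {"hand": 0, "x": 0, "y": 0, "z": 0, "yaw": 0},
    {"hand": 0, "x": 0, "y": 0, "z": 0, "yaw": 0},
    {"hand": 0, "x": 0, "y": 0, "z": 0, "yaw": 0},
    {"hand": 0, "x": 0, "y": 0, "z": 0, "yaw": 0},
    {"hand": 0, "x": 0, "y": 0, "z": 0, "yaw": 0},
  ],
)

```text
t: 2.25
position: [488.1, 396.8, 25.6]
orientation: [0.106, 3.138, 0.002]
contact_force: [-0.8, -0.1, 5.3]
width: 11.5
finger_force: 29.9
```

>>> apply_moves(
  increments=[
    {"hand": 0, "x": 0, "y": 0, "z": -0.02, "yaw": 0},
    {"hand": 0, "x": 0, "y": 0, "z": -0.035, "yaw": 0},
    {"hand": 0, "x": 0, "y": 0, "z": -0.035, "yaw": 0},
    {"hand": 0, "x": 0, "y": 0, "z": -0.03, "yaw": 0},
    {"hand": 0, "x": 0, "y": 0, "z": 0, "yaw": 0},
  ],
)

```text
t: 2.67
position: [489.7, 397.6, 151.4]
orientation: [0.106, 3.131, 0.009]
contact_force: [0.8, -0.7, -0.7]
width: 11.5
finger_force: 29.3
```

```bash
python3 - <<'E'
from h import *
i,im=snap('wrist','w3')
go(645.9,54.9,120,94.5)
E
```

```text
t 2.72 at [489.1 397.2 148.4] phi 176.1 w 11.7 ff 29.3 F [-0.1  0.9 -1. ] zax [ 0.  0. -1.]
  yaw 81.6 shift mm [-353.5  129.5   28.4]
```

View pics/w3.png

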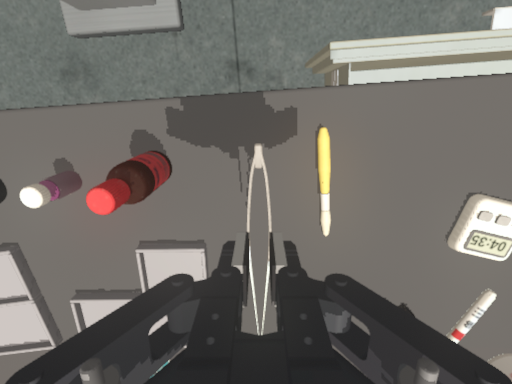

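>>> apply_moves(
  increments=[
    {"hand": 0, "x": 0, "y": 0, "z": -0.006, "yaw": 6.8},
    {"hand": 0, "x": 0, "y": 0, "z": -0.006, "yaw": 6.8},
    {"hand": 0, "x": 0, "y": 0, "z": -0.006, "yaw": 6.8},
    {"hand": 0, "x": 0, "y": 0, "z": -0.006, "yaw": 6.8},
    {"hand": 0, "x": 0, "y": 0, "z": -0.006, "yaw": 6.8},
  ],
)

```text
t: 3.13
position: [487.3, 396.0, 173.6]
orientation: [-1.028, -2.968, 0.002]
contact_force: [-0.0, -0.7, -0.0]
width: 11.7
finger_force: 29.3
```

>>> apply_moves(
  increments=[
    {"hand": 0, "x": 0, "y": 0, "z": 0, "yaw": 6.8},
    {"hand": 0, "x": 0, "y": 0, "z": 0, "yaw": 6.8},
    {"hand": 0, "x": 0, "y": 0, "z": 0, "yaw": 6.8},
    {"hand": 0, "x": 0, "y": 0, "z": 0, "yaw": 6.8},
    {"hand": 0, "x": 0, "y": 0, "z": 0, "yaw": 6.8},
  ],
)

```text
t: 3.55
position: [487.3, 396.0, 173.3]
orientation: [-1.851, -2.537, 0.002]
contact_force: [-0.1, 0.6, -0.4]
width: 11.6
finger_force: 29.3
```

>>> apply_moves(
  increments=[
    {"hand": 0, "x": 0, "y": 0, "z": 0, "yaw": 6.8},
    {"hand": 0, "x": 0, "y": 0, "z": 0, "yaw": 6.8},
    {"hand": 0, "x": -0.032, "y": 0.0118, "z": 0, "yaw": 0},
    {"hand": 0, "x": -0.032, "y": 0.0118, "z": 0, "yaw": 0},
    {"hand": 0, "x": -0.032, "y": 0.0118, "z": 0, "yaw": 0},
  ],
)

```text
t: 3.97
position: [530.2, 302.6, 173.3]
orientation: [-2.13, -2.308, 0.002]
contact_force: [0.8, -0.2, -0.2]
width: 11.9
finger_force: 29.3
```

>>> apply_moves(
  increments=[
    {"hand": 0, "x": -0.032, "y": 0.0118, "z": 0, "yaw": 0},
    {"hand": 0, "x": -0.032, "y": 0.0118, "z": 0, "yaw": 0},
    {"hand": 0, "x": -0.032, "y": 0.0118, "z": 0, "yaw": 0},
    {"hand": 0, "x": -0.032, "y": 0.0118, "z": 0.005, "yaw": 0},
    {"hand": 0, "x": -0.032, "y": 0.0118, "z": 0.01, "yaw": 0},
  ],
)

```text
t: 4.38
position: [602.5, 146.9, 159.4]
orientation: [2.132, 2.307, 0.001]
contact_force: [0.3, 0.8, -0.1]
width: 11.7
finger_force: 29.3
```

>>> apply_moves(
  increments=[
    {"hand": 0, "x": -0.032, "y": 0.0118, "z": 0.01, "yaw": 0},
    {"hand": 0, "x": -0.032, "y": 0.0118, "z": 0.015, "yaw": 0},
    {"hand": 0, "x": -0.032, "y": 0.0118, "z": 0.015, "yaw": 0},
    {"hand": 0, "x": 0, "y": 0, "z": 0, "yaw": 0},
    {"hand": 0, "x": 0, "y": 0, "z": 0, "yaw": 0},
  ],
)

```text
t: 4.8
position: [644.3, 53.7, 117.1]
orientation: [-2.134, -2.302, 0.003]
contact_force: [0.1, 1.8, -0.0]
width: 11.2
finger_force: 29.3
```

```bash
python3 - <<'E'
from h import *
i,im=snap('wrist','w4')
go(645.9,54.9,30,94.5)
a=np.radians(4.5);R=np.array([[np.cos(a),-np.sin(a)],[np.sin(a),np.cos(a)]])
for n,l in [('fr',(68,-79)),('fl',(68,79)),('nl',(-68,79)),('nr',(-68,-79))]: print(n,proj(i,(*(R@l+[614,52.4]),14)))
E
```

```text
t 4.85 at [644.2  55.  118.1] phi 94.4 w 11.2 ff 29.3 F [0.2 0.7 1. ] zax [-0.  0. -1.]
  yaw -0.1 shift mm [-0.2  1.6 88.1]
fr [298.2 276.4]
fl [306.3 103.1]
nl [133.4 103.8]
nr [156.7 276.6]
```

View pics/w4.png

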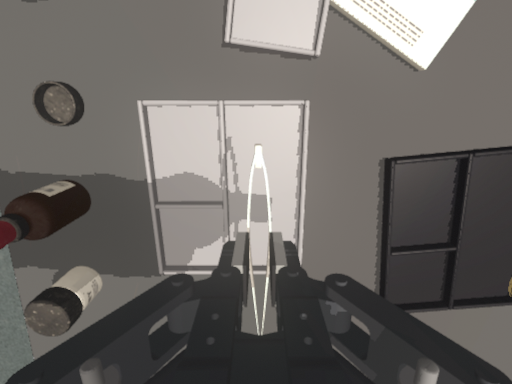

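>>> apply_moves(
  increments=[
    {"hand": 0, "x": 0, "y": 0.0035, "z": 0.03, "yaw": 0},
    {"hand": 0, "x": 0, "y": 0, "z": 0.03, "yaw": 0},
    {"hand": 0, "x": 0, "y": 0, "z": 0.02, "yaw": 0},
    {"hand": 0, "x": 0, "y": 0, "z": 0.007, "yaw": 0},
    {"hand": 0, "x": 0, "y": 0, "z": 0, "yaw": 0},
  ],
)

```text
t: 5.27
position: [647.1, 57.2, 31.3]
orientation: [-2.129, -2.307, 0.002]
contact_force: [-0.1, 0.2, 0.7]
width: 11.6
finger_force: 29.4
```

>>> apply_moves(
  increments=[
    {"hand": 0.25, "x": 0, "y": 0, "z": 0, "yaw": 0},
    {"hand": 0.25, "x": 0, "y": 0, "z": 0, "yaw": 0},
    {"hand": 0.25, "x": 0, "y": 0, "z": 0, "yaw": 0},
    {"hand": 0.25, "x": 0, "y": 0, "z": -0.01, "yaw": 0},
    {"hand": 0.25, "x": 0, "y": 0, "z": -0.03, "yaw": 0},
  ],
)

```text
t: 5.68
position: [646.3, 56.0, 70.0]
orientation: [-2.129, -2.304, 0.006]
contact_force: [-0.1, -0.3, -0.2]
width: 21.1
finger_force: 0.0
```

>>> apply_moves(
  increments=[
    {"hand": 0.7, "x": 0, "y": 0, "z": -0.04, "yaw": 0},
    {"hand": 0.7, "x": 0, "y": 0, "z": -0.04, "yaw": 0},
    {"hand": 0.7, "x": 0, "y": 0, "z": 0, "yaw": 0},
    {"hand": 0.7, "x": 0, "y": 0, "z": 0, "yaw": 0},
  ],
)

```text
t: 6.02
position: [649.5, 55.8, 156.6]
orientation: [2.129, 2.303, 0.007]
contact_force: [-0.4, 0.4, -0.4]
width: 59.7
finger_force: 0.0
```

```bash
python3 - <<'E'
from h import *
i,im=snap('wrist','w5')
go(472,36.5,160,180)
a=np.radians(4.5);R=np.array([[np.cos(a),-np.sin(a)],[np.sin(a),np.cos(a)]])
for n,l in [('fr',(68,-79)),('fl',(68,79)),('nl',(-68,79)),('nr',(-68,-79))]: print(n,proj(i,(*(R@l+[614,52.4]),14)))
for P in [(472,36.5,98),(471,-52,54),(475,119,12)]:print(P,proj(i,P))
E
```

```text
t 6.07 at [648.6  55.9 154.3] phi 94.5 w 60.0 ff 0.0 F [-0.2  0.7 -0.5] zax [ 0. -0. -1.]
  yaw -85.5 shift mm [176.6 -19.4  -5.7]
fr [286.9 256.2]
fl [292.1 105.4]
nl [144.6 105.5]
nr [162.9 256.7]
(472, 36.5, 98) [ 10.2 227.4]
(471, -52, 54) [ 65.6 291.3]
(475, 119, 12) [ 75.1 107.4]
```

View pics/w5.png

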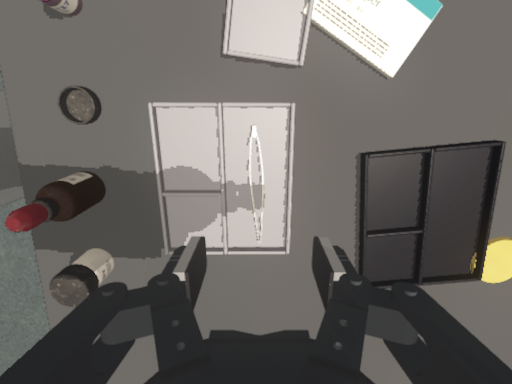

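```bash
python3 - <<'E'
from h import *
im=cv2.imread('pics/w5.png');i=bot.camera_info('wrist')
for n,p in dict(nl=(151,104.5),fl=(293,104),nr=(166,254.5),fr=(290,253),nmid=(161,192),mid=(222,192),midl=(221,104.5),bulb=(15,222)).items(): print(n,plane(i,p,98 if n=='bulb' else 14)[:2])
E
```

```text
nl [545.1 127.2]
fl [674.5 137.8]
nr [555.  -27.4]
fr [689.  -15.4]
nmid [551.7  43.6]
mid [612.9  48.4]
midl [608.9 132.2]
bulb [476.6  42. ]
```

>>> apply_moves(
  increments=[
    {"hand": 0.7, "x": 0, "y": 0, "z": -0.004, "yaw": -7.1},
    {"hand": 0.7, "x": 0, "y": 0, "z": -0.004, "yaw": -7.1},
    {"hand": 0.7, "x": 0, "y": 0, "z": -0.004, "yaw": -7.1},
    {"hand": 0.7, "x": 0, "y": 0, "z": 0, "yaw": -7.1},
    {"hand": 0.7, "x": 0, "y": 0, "z": 0, "yaw": -7.1},
  ],
)

```text
t: 6.48
position: [647.6, 55.9, 163.3]
orientation: [-1.318, -2.85, 0.001]
contact_force: [0.4, 0.7, 0.1]
width: 59.3
finger_force: 0.0
```

>>> apply_moves(
  increments=[
    {"hand": 0.7, "x": 0, "y": 0, "z": 0, "yaw": -7.1},
    {"hand": 0.7, "x": 0, "y": 0, "z": 0, "yaw": -7.1},
    {"hand": 0.7, "x": 0, "y": 0, "z": 0, "yaw": -7.1},
    {"hand": 0.7, "x": 0, "y": 0, "z": 0, "yaw": -7.1},
    {"hand": 0.7, "x": 0, "y": 0, "z": 0, "yaw": -7.1},
  ],
)

```text
t: 6.9
position: [647.5, 55.9, 163.0]
orientation: [-0.386, -3.115, 0.0]
contact_force: [-0.8, -0.1, 0.4]
width: 60.2
finger_force: 0.0
```

>>> apply_moves(
  increments=[
    {"hand": 0.7, "x": 0, "y": 0, "z": 0, "yaw": -7.1},
    {"hand": 0.7, "x": 0, "y": 0, "z": 0, "yaw": -7.1},
    {"hand": 0.7, "x": 0.0353, "y": -0.0037, "z": 0, "yaw": 0},
    {"hand": 0.7, "x": 0.0353, "y": -0.0037, "z": 0, "yaw": 0},
    {"hand": 0.7, "x": 0.0353, "y": -0.0037, "z": 0, "yaw": 0},
  ],
)

```text
t: 7.32
position: [540.2, 45.3, 162.4]
orientation: [-0.008, -3.138, -0.0]
contact_force: [-0.4, 0.9, 0.2]
width: 59.8
finger_force: 0.0
```

>>> apply_moves(
  increments=[
    {"hand": 0.7, "x": 0.0353, "y": -0.0037, "z": 0, "yaw": 0},
    {"hand": 0.7, "x": 0.0353, "y": -0.0037, "z": 0, "yaw": 0},
    {"hand": 0.7, "x": 0, "y": 0, "z": 0, "yaw": 0},
    {"hand": 0.7, "x": 0, "y": 0, "z": 0, "yaw": 0},
  ],
)

```text
t: 7.65
position: [469.6, 38.3, 164.0]
orientation: [-0.008, -3.14, -0.0]
contact_force: [0.4, -0.2, -0.7]
width: 59.9
finger_force: 0.0
```

```bash
python3 - <<'E'
from h import *
i,im=snap('wrist','w6')
go(472.5,37.5,51,180)
h=cv2.cvtColor(im,cv2.COLOR_BGR2HSV)
m=cv2.inRange(h,(0,110,50),(10,255,255))|cv2.inRange(h,(165,110,50),(180,255,255))
for c in cv2.findContours(m,cv2.RETR_EXTERNAL,cv2.CHAIN_APPROX_NONE)[0]:
    if cv2.contourArea(c)>30: print(cv2.contourArea(c),cv2.boundingRect(c),cv2.minEnclosingCircle(c))
for z in (98,75):print(proj(i,(472.5,37.5,z)))
E
```

```text
t 7.7 at [471.1  38.2 164.2] phi 179.7 w 60.0 ff 0.0 F [0.6 0.2 0.2] zax [-0.  0. -1.]
  yaw -0.3 shift mm [ -1.4  -0.7 113.2]
425.0 (247, 199, 23, 26) ((257.5, 211.5), 12.980854988098145)
85.0 (497, 162, 15, 10) ((504.6428527832031, 166.5), 7.788766384124756)
[256.7 218. ]
[256.9 207.2]
```

View pics/w6.png

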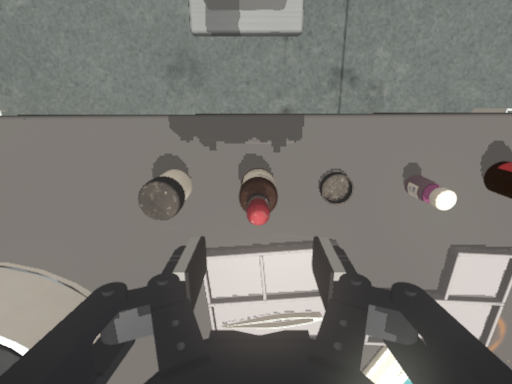

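>>> apply_moves(
  increments=[
    {"hand": 0.7, "x": -0.001, "y": 0, "z": 0.035, "yaw": 0},
    {"hand": 0.7, "x": 0, "y": 0, "z": 0.035, "yaw": 0},
    {"hand": 0.7, "x": 0, "y": 0, "z": 0.03, "yaw": 0},
    {"hand": 0.7, "x": 0, "y": 0, "z": 0.013, "yaw": 0},
    {"hand": 0.7, "x": 0, "y": 0, "z": 0, "yaw": 0},
  ],
)

```text
t: 8.12
position: [471.6, 38.4, 47.8]
orientation: [-0.008, -3.136, -0.001]
contact_force: [-0.2, -0.3, 0.2]
width: 59.9
finger_force: 0.0
```

>>> apply_moves(
  increments=[
    {"hand": 0.3, "x": 0, "y": 0, "z": 0, "yaw": 0},
    {"hand": 0.3, "x": 0, "y": 0, "z": 0, "yaw": 0},
    {"hand": 0.3, "x": 0, "y": 0, "z": 0, "yaw": 0},
    {"hand": 0.3, "x": 0, "y": 0, "z": 0, "yaw": 0},
    {"hand": 0.3, "x": 0, "y": 0, "z": 0, "yaw": 0},
  ],
)

```text
t: 8.53
position: [473.1, 38.3, 52.1]
orientation: [0.008, 3.14, -0.0]
contact_force: [0.5, -0.9, 0.2]
width: 34.9
finger_force: 31.1
```

```bash
python3 - <<'E'
from h import *
go(579,85,100,180)
E
```

```text
t 8.53 at [473.1  38.3  52.1] phi 179.7 w 34.9 ff 31.1 F [ 0.5 -0.9  0.2] zax [ 0. -0. -1.]
  yaw -0.3 shift mm [-105.9   46.7  -47.9]
```

>>> apply_moves(
  increments=[
    {"hand": 0.3, "x": 0, "y": 0, "z": -0.02, "yaw": 0},
    {"hand": 0.3, "x": 0, "y": 0, "z": -0.03, "yaw": 0},
    {"hand": 0.3, "x": -0.015, "y": 0.0067, "z": 0, "yaw": 0},
    {"hand": 0.3, "x": -0.025, "y": 0.011, "z": 0, "yaw": 0},
    {"hand": 0.3, "x": -0.03, "y": 0.013, "z": 0, "yaw": 0},
  ],
)

```text
t: 8.95
position: [543.1, 68.7, 102.9]
orientation: [0.009, 3.14, -0.0]
contact_force: [0.3, -0.6, -0.3]
width: 34.9
finger_force: 31.1
```

>>> apply_moves(
  increments=[
    {"hand": 0.3, "x": -0.022, "y": 0.01, "z": 0, "yaw": 0},
    {"hand": 0.3, "x": -0.014, "y": 0.006, "z": 0, "yaw": 0},
    {"hand": 0.3, "x": 0, "y": 0, "z": 0, "yaw": 0},
    {"hand": 0.3, "x": 0, "y": 0, "z": 0.02, "yaw": 0},
    {"hand": 0.3, "x": 0, "y": 0, "z": 0.014, "yaw": 0},
  ],
)

```text
t: 9.37
position: [578.6, 84.5, 67.1]
orientation: [0.007, 3.141, -0.0]
contact_force: [-0.2, -0.0, -0.8]
width: 35.1
finger_force: 31.1
```

>>> apply_moves(
  increments=[
    {"hand": 0.3, "x": 0, "y": 0, "z": 0.007, "yaw": 0},
    {"hand": 0.3, "x": 0, "y": 0, "z": 0.004, "yaw": 0},
    {"hand": 0.3, "x": 0, "y": 0, "z": 0, "yaw": 0},
    {"hand": 0.3, "x": 0, "y": 0, "z": 0, "yaw": 0},
  ],
)

```text
t: 9.7
position: [578.9, 84.3, 57.0]
orientation: [0.008, 3.141, -0.0]
contact_force: [0.1, 0.9, -0.5]
width: 35.0
finger_force: 31.0
```

```bash
python3 - <<'E'
from h import *
go(579,85,55,180)
E
```

```text
t 9.7 at [578.9  84.3  57. ] phi 179.7 w 35.0 ff 31.0 F [ 0.1  0.9 -0.5] zax [ 0. -0. -1.]
  yaw -0.3 shift mm [-0.1  0.7  2. ]
```

>>> apply_moves(
  increments=[
    {"hand": 0.3, "x": 0, "y": 0, "z": 0.0015, "yaw": 0},
    {"hand": 0.3, "x": 0, "y": 0, "z": 0.001, "yaw": 0},
    {"hand": 0.3, "x": 0, "y": 0, "z": 0, "yaw": 0},
    {"hand": 0.3, "x": 0, "y": 0, "z": 0, "yaw": 0},
  ],
)

```text
t: 10.03
position: [579.4, 84.3, 55.7]
orientation: [0.008, 3.139, -0.0]
contact_force: [-3.3, -1.2, 12.6]
width: 35.1
finger_force: 32.0
```

>>> apply_moves(
  increments=[
    {"hand": 0.6, "x": 0, "y": 0, "z": 0, "yaw": 0},
    {"hand": 0.6, "x": 0, "y": 0, "z": 0, "yaw": 0},
    {"hand": 0.6, "x": 0, "y": 0, "z": 0, "yaw": 0},
    {"hand": 0.6, "x": 0, "y": 0, "z": -0.02, "yaw": 0},
    {"hand": 0.6, "x": 0, "y": 0, "z": -0.03, "yaw": 0},
  ],
)

```text
t: 10.45
position: [577.2, 84.4, 101.7]
orientation: [-0.008, -3.136, -0.0]
contact_force: [0.6, 0.1, -0.2]
width: 51.0
finger_force: 0.0
```

>>> apply_moves(
  increments=[
    {"hand": 0.6, "x": 0, "y": 0, "z": -0.035, "yaw": 0},
    {"hand": 0.6, "x": 0, "y": 0, "z": -0.02, "yaw": 0},
    {"hand": 0.6, "x": 0.0267, "y": 0.03, "z": 0, "yaw": 0},
    {"hand": 0.6, "x": 0.0267, "y": 0.03, "z": 0, "yaw": 0},
    {"hand": 0.6, "x": 0.0267, "y": 0.03, "z": 0, "yaw": 0},
  ],
)

```text
t: 10.87
position: [498.5, 175.3, 158.9]
orientation: [0.011, 3.141, 0.0]
contact_force: [0.4, 0.5, 0.6]
width: 50.8
finger_force: 0.0
```

>>> apply_moves(
  increments=[
    {"hand": 0.6, "x": 0.0267, "y": 0.03, "z": 0, "yaw": 0},
    {"hand": 0.6, "x": 0, "y": 0, "z": 0, "yaw": 0},
    {"hand": 0.6, "x": 0, "y": 0, "z": 0, "yaw": 0},
    {"hand": 0.6, "x": 0, "y": 0, "z": 0, "yaw": 0},
  ],
)

```text
t: 11.2
position: [472.8, 205.2, 158.9]
orientation: [0.006, 3.141, -0.0]
contact_force: [0.1, -0.4, 0.8]
width: 51.0
finger_force: 0.0
```

```bash
cat >> h.py <<'E'
def find(im,lo,hi,amin=30):
    m=cv2.inRange(cv2.cvtColor(im,cv2.COLOR_BGR2HSV),lo,hi)
    for c in cv2.findContours(m,cv2.RETR_EXTERNAL,cv2.CHAIN_APPROX_NONE)[0]:
        if cv2.contourArea(c)>amin: print(cv2.contourArea(c),cv2.boundingRect(c),cv2.minEnclosingCircle(c))
E
python3 - <<'E'
from h import *
i,im=snap('wrist','w7')
go(472.3,205.3,32,180)
print('pred cap',proj(i,(472.3,205.3,54)),'pred dropper',proj(i,(579,85,102)))
print('purple');find(im,(135,60,40),(165,255,255))
print('white');find(im,(0,0,190),(180,40,255))
E
```

```text
t 11.25 at [473.2 204.7 158.8] phi 179.7 w 51.2 ff 0.0 F [ 0.1 -0.6  0.1] zax [ 0. -0. -1.]
  yaw -0.3 shift mm [  0.9   0.6 126.8]
pred cap [258.1 196.9] pred dropper [113.9 337.6]
purple
37.0 (251, 182, 19, 8) ((260.0, 188.0), 9.055485725402832)
white
321.0 (360, 365, 29, 19) ((374.0, 371.5), 14.221562385559082)
2457.5 (232, 298, 84, 37) ((272.6524353027344, 314.0), 42.394866943359375)
134.5 (50, 261, 37, 57) ((60.80769348144531, 288.8846130371094), 29.90591812133789)
35.0 (368, 260, 8, 26) ((372.0, 272.5), 12.855060577392578)
453.5 (339, 255, 37, 29) ((356.5540466308594, 264.02703857421875), 19.73921012878418)
2245.5 (49, 251, 93, 47) ((95.11067962646484, 255.95469665527344), 46.1561279296875)
259.5 (143, 248, 41, 23) ((163.14573669433594, 251.44313049316406), 20.150705337524414)
255.5 (491, 211, 16, 39) ((498.5, 230.0), 20.42679786682129)
335.5 (250, 189, 22, 21) ((260.3333435058594, 198.5833282470703), 10.937094688415527)
77.0 (505, 87, 7, 23) ((508.0, 98.0), 11.401854515075684)
158.5 (496, 67, 16, 19) ((503.5, 76.0), 11.715475082397461)
```

>>> apply_moves(
  increments=[
    {"hand": 0.6, "x": 0.0005, "y": 0.0015, "z": 0.035, "yaw": 0},
    {"hand": 0.6, "x": 0, "y": 0, "z": 0.035, "yaw": 0},
    {"hand": 0.6, "x": 0, "y": 0, "z": 0.032, "yaw": 0},
    {"hand": 0.6, "x": 0, "y": 0, "z": 0.018, "yaw": 0},
    {"hand": 0.6, "x": 0, "y": 0, "z": 0.006, "yaw": 0},
  ],
  grip_force=22,
)

```text
t: 11.67
position: [471.3, 204.9, 29.6]
orientation: [-0.011, -3.137, 0.002]
contact_force: [-1.0, -0.3, -0.4]
width: 51.2
finger_force: 0.0
```

>>> apply_moves(
  increments=[
    {"hand": 0.45, "x": 0, "y": 0, "z": 0, "yaw": 0},
    {"hand": 0.35, "x": 0, "y": 0, "z": 0, "yaw": 0},
    {"hand": 0.3, "x": 0, "y": 0, "z": 0, "yaw": 0},
    {"hand": 0.25, "x": 0, "y": 0, "z": 0, "yaw": 0},
    {"hand": 0.15, "x": 0, "y": 0, "z": 0, "yaw": 0},
  ],
)

```text
t: 12.08
position: [473.3, 206.5, 34.2]
orientation: [0.008, 3.139, 0.0]
contact_force: [1.6, -1.7, 5.4]
width: 21.2
finger_force: 21.5
```

>>> apply_moves(
  increments=[
    {"hand": 0.15, "x": 0, "y": 0, "z": 0, "yaw": 0},
    {"hand": 0.15, "x": 0, "y": 0, "z": 0, "yaw": 0},
    {"hand": 0.15, "x": 0, "y": 0, "z": 0, "yaw": 0},
  ],
)

```text
t: 12.33
position: [473.3, 206.5, 34.2]
orientation: [0.008, 3.138, 0.0]
contact_force: [1.1, -1.8, 7.3]
width: 21.2
finger_force: 21.7
```

```bash
python3 - <<'E'
from h import *
go(585,8.5,200,180)
E
```

```text
t 12.33 at [473.3 206.5  34.2] phi 179.7 w 21.2 ff 21.7 F [ 1.1 -1.8  7.3] zax [ 0.  0. -1.]
  yaw -0.3 shift mm [-111.7 -198.  -165.8]
```

>>> apply_moves(
  increments=[
    {"hand": 0.15, "x": 0, "y": 0, "z": -0.02, "yaw": 0},
    {"hand": 0.15, "x": 0, "y": 0, "z": -0.033, "yaw": 0},
    {"hand": 0.15, "x": 0, "y": 0, "z": -0.035, "yaw": 0},
    {"hand": 0.15, "x": 0, "y": 0, "z": -0.032, "yaw": 0},
    {"hand": 0.15, "x": -0.01, "y": -0.018, "z": 0, "yaw": 0},
  ],
)

```text
t: 12.75
position: [483.3, 190.7, 159.5]
orientation: [0.004, 3.133, 0.005]
contact_force: [0.8, 0.1, -0.3]
width: 20.9
finger_force: 21.7
```

>>> apply_moves(
  increments=[
    {"hand": 0.15, "x": -0.0177, "y": -0.0315, "z": 0, "yaw": 0},
    {"hand": 0.15, "x": -0.0177, "y": -0.0315, "z": 0, "yaw": 0},
    {"hand": 0.15, "x": -0.0177, "y": -0.0315, "z": 0, "yaw": 0},
    {"hand": 0.15, "x": -0.0177, "y": -0.0315, "z": 0, "yaw": 0},
    {"hand": 0.15, "x": -0.0177, "y": -0.0315, "z": 0, "yaw": 0},
  ],
)

```text
t: 13.17
position: [570.3, 29.0, 153.5]
orientation: [0.007, 3.141, 0.0]
contact_force: [0.4, 1.0, -0.8]
width: 21.4
finger_force: 21.7
```

>>> apply_moves(
  increments=[
    {"hand": 0.15, "x": -0.0132, "y": -0.0225, "z": 0, "yaw": 0},
    {"hand": 0.15, "x": 0, "y": 0, "z": 0, "yaw": 0},
    {"hand": 0.15, "x": 0, "y": 0, "z": 0, "yaw": 0},
  ],
)

```text
t: 13.42
position: [583.1, 6.8, 152.8]
orientation: [-0.011, -3.141, -0.0]
contact_force: [-0.1, 0.2, -0.3]
width: 21.0
finger_force: 21.7
```

```bash
python3 - <<'E'
from h import *
i,im=snap('wrist','w8')
go(585,8.5,38,180)
E
```

```text
t 13.47 at [582.6   7.9 152.8] phi 179.7 w 21.0 ff 21.7 F [-0.3 -0.7 -0.2] zax [-0.  0. -1.]
  yaw -0.3 shift mm [ -2.4   0.6 114.8]
```

View pics/w8.png

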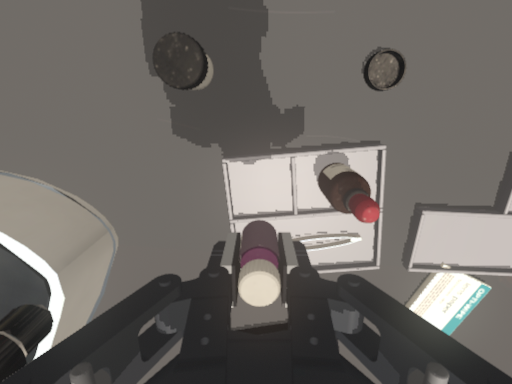

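>>> apply_moves(
  increments=[
    {"hand": 0.15, "x": -0.002, "y": 0.001, "z": 0.033, "yaw": 0},
    {"hand": 0.15, "x": 0, "y": 0, "z": 0.033, "yaw": 0},
    {"hand": 0.15, "x": 0, "y": 0, "z": 0.027, "yaw": 0},
    {"hand": 0.15, "x": 0, "y": 0, "z": 0.012, "yaw": 0},
    {"hand": 0.15, "x": 0, "y": 0, "z": 0.006, "yaw": 0},
  ],
)

```text
t: 13.88
position: [583.0, 10.6, 40.0]
orientation: [-0.005, -3.138, -0.001]
contact_force: [-0.3, 0.1, 0.1]
width: 21.3
finger_force: 21.7
```

>>> apply_moves(
  increments=[
    {"hand": 0.15, "x": 0, "y": 0, "z": 0.002, "yaw": 0},
    {"hand": 0.15, "x": 0, "y": 0, "z": 0, "yaw": 0},
    {"hand": 0.15, "x": 0, "y": 0, "z": 0, "yaw": 0},
  ],
)

```text
t: 14.13
position: [585.4, 9.3, 41.0]
orientation: [0.007, 3.14, -0.0]
contact_force: [0.2, -0.1, 0.6]
width: 21.5
finger_force: 21.7
```

>>> apply_moves(
  increments=[
    {"hand": 0.15, "x": 0, "y": 0, "z": 0.002, "yaw": 0},
    {"hand": 0.15, "x": 0, "y": 0, "z": 0, "yaw": 0},
    {"hand": 0.15, "x": 0, "y": 0, "z": 0, "yaw": 0},
  ],
)

```text
t: 14.38
position: [585.1, 8.9, 38.3]
orientation: [0.008, 3.141, -0.0]
contact_force: [-0.6, 0.5, -0.3]
width: 21.2
finger_force: 21.7
```

>>> apply_moves(
  increments=[
    {"hand": 0.15, "x": 0, "y": 0, "z": 0.001, "yaw": 0},
    {"hand": 0.15, "x": 0, "y": 0, "z": 0, "yaw": 0},
  ],
)

```text
t: 14.55
position: [585.2, 8.9, 38.2]
orientation: [0.008, 3.14, -0.0]
contact_force: [-3.9, 1.6, 11.0]
width: 20.8
finger_force: 22.8
```

>>> apply_moves(
  increments=[
    {"hand": 0.45, "x": 0, "y": 0, "z": 0, "yaw": 0},
    {"hand": 0.45, "x": 0, "y": 0, "z": 0, "yaw": 0},
    {"hand": 0.45, "x": 0, "y": 0, "z": 0, "yaw": 0},
    {"hand": 0.45, "x": 0, "y": 0, "z": -0.02, "yaw": 0},
    {"hand": 0.45, "x": 0, "y": 0, "z": -0.03, "yaw": 0},
  ],
)

```text
t: 14.97
position: [583.1, 9.0, 84.6]
orientation: [-0.008, -3.136, -0.001]
contact_force: [1.4, -0.5, -0.1]
width: 38.4
finger_force: 0.0
```

>>> apply_moves(
  increments=[
    {"hand": 0.65, "x": 0, "y": 0, "z": -0.03, "yaw": 0},
    {"hand": 0.65, "x": 0, "y": 0, "z": -0.03, "yaw": 0},
    {"hand": 0.65, "x": 0.0285, "y": -0.0152, "z": 0, "yaw": 0},
    {"hand": 0.65, "x": 0.0285, "y": -0.0152, "z": 0, "yaw": 0},
    {"hand": 0.65, "x": 0.0285, "y": -0.0152, "z": 0, "yaw": 0},
  ],
)

```text
t: 15.38
position: [498.3, -36.5, 146.9]
orientation: [0.006, 3.141, -0.0]
contact_force: [0.1, -0.2, 0.2]
width: 55.7
finger_force: 0.0
```

>>> apply_moves(
  increments=[
    {"hand": 0.65, "x": 0.0285, "y": -0.0152, "z": 0, "yaw": 0},
    {"hand": 0.65, "x": 0, "y": 0, "z": 0, "yaw": 0},
    {"hand": 0.65, "x": 0, "y": 0, "z": 0, "yaw": 0},
    {"hand": 0.65, "x": 0, "y": 0, "z": 0, "yaw": 0},
  ],
)

```text
t: 15.72
position: [471.1, -51.5, 147.1]
orientation: [0.009, 3.14, -0.0]
contact_force: [0.3, -0.5, -0.3]
width: 55.7
finger_force: 0.0
```

```bash
python3 - <<'E'
from h import *
i,im=snap('wrist','w9')
go(471.5,-51.5,44,180)
print('pred top',proj(i,(471.5,-51.5,54)),proj(i,(471.5,-51.5,0)))
g=cv2.GaussianBlur(cv2.cvtColor(im,cv2.COLOR_BGR2GRAY),(5,5),0)
c=cv2.HoughCircles(g[140:250,200:320],cv2.HOUGH_GRADIENT,1,40,param1=60,param2=14,minRadius=14,maxRadius=26)
print(c+np.array([200,140,0]) if c is not None else None)
i2=i;cv2.imwrite('pics/w9c.png',np.hstack([cv2.resize(im,None,fx=1.0,fy=1.0)]))
find(im[120:240,200:320],(0,0,120),(180,60,255))
E
```

```text
t 15.77 at [471.4 -51.3 146.9] phi 179.7 w 55.6 ff 0.0 F [ 0.3 -0.5  0.1] zax [ 0. -0. -1.]
  yaw -0.3 shift mm [ -0.1  -0.2 102.9]
pred top [257.9 202.4] [258.1 184.6]
[[[258.5 201.5  23.2]]]
10732.0 (0, 0, 120, 120) ((59.5, 59.5), 84.14580535888672)
```

View pics/w9.png

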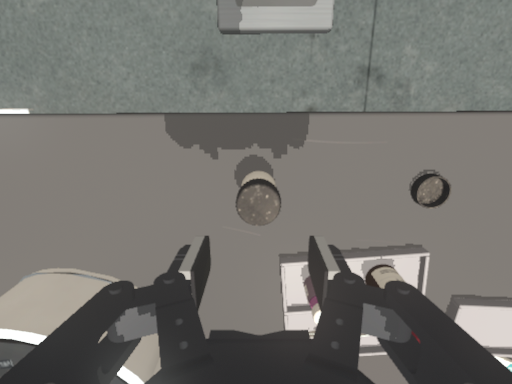

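>>> apply_moves(
  increments=[
    {"hand": 0.65, "x": 0, "y": 0, "z": 0.033, "yaw": 0},
    {"hand": 0.65, "x": 0, "y": 0, "z": 0.033, "yaw": 0},
    {"hand": 0.65, "x": 0, "y": 0, "z": 0.024, "yaw": 0},
    {"hand": 0.65, "x": 0, "y": 0, "z": 0.01, "yaw": 0},
    {"hand": 0.65, "x": 0, "y": 0, "z": 0.003, "yaw": 0},
  ],
  grip_force=35,
)

```text
t: 16.18
position: [470.2, -50.6, 41.4]
orientation: [-0.006, -3.138, -0.002]
contact_force: [0.6, -0.5, 0.8]
width: 55.4
finger_force: 0.0
```

>>> apply_moves(
  increments=[
    {"hand": 0.55, "x": 0, "y": 0, "z": 0, "yaw": 0},
    {"hand": 0.5, "x": 0, "y": 0, "z": 0, "yaw": 0},
    {"hand": 0.4, "x": 0, "y": 0, "z": 0, "yaw": 0},
    {"hand": 0.35, "x": 0, "y": 0, "z": 0, "yaw": 0},
    {"hand": 0.35, "x": 0, "y": 0, "z": 0, "yaw": 0},
  ],
)

```text
t: 16.6
position: [471.3, -51.4, 44.6]
orientation: [0.008, 3.14, -0.001]
contact_force: [0.4, 0.3, 2.4]
width: 37.6
finger_force: 35.3
```

```bash
python3 - <<'E'
from h import *
go(585.5,295.5,190,180)
# L-tray well outline from the earlier wrist views is partial; check with top ray: corners at rim height
I=bot.camera_info('top')
f=lambda a:plane(I,(140+a[0]/3.5-.36,180+a[1]/3.5-.36),14)[:2]
c=[f(p) for p in [(224,118),(318,122),(215,204),(313,207)]];print(c,np.mean(c,0))
E
```

```text
t 16.6 at [471.3 -51.4  44.6] phi 179.7 w 37.6 ff 35.3 F [0.4 0.3 2.4] zax [ 0. -0. -1.]
  yaw -0.3 shift mm [-114.2  346.9 -145.4]
[array([615.5, 327.3]), array([612.7, 256.6]), array([550.9, 333.2]), array([548.9, 259.8])] [582.  294.2]
```

>>> apply_moves(
  increments=[
    {"hand": 0.35, "x": 0, "y": 0, "z": -0.02, "yaw": 0},
    {"hand": 0.35, "x": 0, "y": 0, "z": -0.03, "yaw": 0},
    {"hand": 0.35, "x": 0, "y": 0, "z": -0.035, "yaw": 0},
    {"hand": 0.35, "x": 0, "y": 0, "z": -0.03, "yaw": 0},
    {"hand": 0.35, "x": -0.005, "y": 0.0155, "z": -0.02, "yaw": 0},
  ],
)

```text
t: 17.02
position: [475.9, -37.2, 182.2]
orientation: [0.011, 3.138, -0.003]
contact_force: [1.3, -0.8, -2.1]
width: 37.8
finger_force: 35.6
```

>>> apply_moves(
  increments=[
    {"hand": 0.35, "x": -0.01, "y": 0.03, "z": 0, "yaw": 0},
    {"hand": 0.35, "x": -0.01, "y": 0.03, "z": 0, "yaw": 0},
    {"hand": 0.35, "x": -0.01, "y": 0.03, "z": 0, "yaw": 0},
    {"hand": 0.35, "x": -0.01, "y": 0.03, "z": 0, "yaw": 0},
    {"hand": 0.35, "x": -0.01, "y": 0.03, "z": 0, "yaw": 0},
  ],
)

```text
t: 17.43
position: [526.6, 115.4, 179.3]
orientation: [0.008, 3.141, -0.0]
contact_force: [1.0, -1.2, -0.5]
width: 37.9
finger_force: 35.6
```

>>> apply_moves(
  increments=[
    {"hand": 0.35, "x": -0.01, "y": 0.03, "z": 0, "yaw": 0},
    {"hand": 0.35, "x": -0.01, "y": 0.03, "z": 0, "yaw": 0},
    {"hand": 0.35, "x": -0.01, "y": 0.03, "z": 0, "yaw": 0},
    {"hand": 0.35, "x": -0.01, "y": 0.03, "z": 0, "yaw": 0},
    {"hand": 0.35, "x": -0.01, "y": 0.03, "z": 0, "yaw": 0},
  ],
)

```text
t: 17.85
position: [577.3, 265.2, 179.1]
orientation: [0.008, 3.141, 0.0]
contact_force: [0.4, -0.2, -0.8]
width: 38.0
finger_force: 35.6
```

>>> apply_moves(
  increments=[
    {"hand": 0.35, "x": -0.0065, "y": 0.02, "z": 0, "yaw": 0},
    {"hand": 0.35, "x": -0.0035, "y": 0.012, "z": 0, "yaw": 0},
    {"hand": 0.35, "x": 0, "y": 0, "z": 0.02, "yaw": 0},
    {"hand": 0.35, "x": 0, "y": 0, "z": 0.025, "yaw": 0},
    {"hand": 0.35, "x": 0, "y": 0, "z": 0.02, "yaw": 0},
  ],
)

```text
t: 18.27
position: [587.0, 295.4, 112.8]
orientation: [-0.007, -3.142, 0.0]
contact_force: [0.2, 0.6, -2.1]
width: 37.5
finger_force: 35.6
```

>>> apply_moves(
  increments=[
    {"hand": 0.35, "x": 0, "y": 0, "z": 0, "yaw": 0},
    {"hand": 0.35, "x": 0, "y": 0, "z": 0, "yaw": 0},
  ],
)

```text
t: 18.43
position: [586.8, 294.9, 113.5]
orientation: [-0.009, -3.14, 0.001]
contact_force: [0.5, 0.0, 0.1]
width: 38.0
finger_force: 35.5
```

```bash
python3 - <<'E'
from h import *
i,im=snap('wrist','w10')
go(585.5,296,48.6,180)
# tray light-grey mask: line positions along some rows / columns
P=[proj(i,p) for p in [(584.2+x,294.5+y,14) for x,y in [(-32,35),(-32,-35),(32,35),(32,-35)]]];print(np.array(P))
h=cv2.cvtColor(im,cv2.COLOR_BGR2HSV);m=cv2.inRange(h,(0,0,120),(180,60,255))
for c in cv2.findContours(m,cv2.RETR_EXTERNAL,cv2.CHAIN_APPROX_SIMPLE)[0]:
    if cv2.contourArea(c)>300: print(cv2.contourArea(c),cv2.boundingRect(c),cv2.approxPolyDP(c,4,True)[:,0].tolist())
E
```

```text
t 18.48 at [587.5 295.2 114.8] phi 179.7 w 37.7 ff 35.5 F [ 0.6 -0.5 -0.6] zax [ 0.  0. -1.]
  yaw -0.3 shift mm [ 2.   0.8 66.2]
[[299.7 159.7]
 [214.6 160.2]
 [296.9 230.7]
 [218.5 231.1]]
825.5 (347, 331, 46, 53) [[347, 331], [349, 360], [376, 383], [392, 383]]
959.0 (125, 329, 48, 55) [[172, 329], [125, 383], [142, 383], [170, 361]]
2035.0 (212, 288, 95, 46) [[306, 306], [299, 306], [295, 288], [268, 309], [248, 309], [222, 299], [212, 307], [214, 323], [224, 307], [236, 312], [226, 330], [264, 333], [303, 330]]
117019.0 (0, 0, 512, 376) [[0, 0], [0, 49], [14, 34], [36, 33], [50, 44], [59, 64], [50, 84], [33, 87], [15, 81], [0, 58], [0, 146], [64, 145], [104, 280], [95, 286], [54, 150], [0, 154], [1, 215], [34, 199], [30, 184], [9, 169], [27, 173], [39, 187], [33, 206], [0, 224], [71, 220], [0, 227], [0, 288], [91, 284], [0, 294], [0, 346], [54, 339], [130, 282], [128, 229], [133, 234], [136, 277], [154, 276], [165, 283], [188, 268], [202, 242], [209, 245], [201, 268], [212, 275], [221, 233], [227, 244], [239, 231], [264, 226], [280, 232], [292, 245], [293, 234], [286, 230], [295, 227], [306, 275], [317, 267], [308, 243], [314, 240], [343, 279], [358, 282], [366, 274], [385, 278], [477, 349], [492, 348], [496, 363], [511, 375], [511, 296], [497, 278], [507, 272], [499, 257], [502, 252], [511, 269], [511, 252], [503, 251], [511, 249], [511, 0], [498, 0], [491, 61], [481, 95], [466, 98], [456, 157], [452, 142], [474, 8], [481, 0], [283, 0], [290, 21], [276, 61], [278, 70], [273, 72], [283, 91], [278, 113], [287, 125], [311, 116], [318, 120], [315, 151], [305, 163], [220, 158], [217, 173], [203, 161], [191, 168], [159, 150], [156, 122], [177, 121], [176, 110], [169, 109], [154, 85], [118, 0]]
```

>>> apply_moves(
  increments=[
    {"hand": 0.35, "x": 0.002, "y": 0.003, "z": 0.025, "yaw": 0},
    {"hand": 0.35, "x": 0, "y": 0, "z": 0.022, "yaw": 0},
    {"hand": 0.35, "x": 0, "y": 0, "z": 0.01, "yaw": 0},
    {"hand": 0.35, "x": 0, "y": 0, "z": 0.006, "yaw": 0},
    {"hand": 0.35, "x": 0, "y": 0, "z": 0, "yaw": 0},
  ],
)

```text
t: 18.9
position: [585.5, 298.4, 50.9]
orientation: [-0.008, -3.141, 0.0]
contact_force: [0.4, -0.2, -0.4]
width: 37.7
finger_force: 35.6
```

>>> apply_moves(
  increments=[
    {"hand": 0.35, "x": 0, "y": 0, "z": 0.001, "yaw": 0},
    {"hand": 0.35, "x": 0, "y": 0, "z": 0, "yaw": 0},
    {"hand": 0.35, "x": 0, "y": 0, "z": 0, "yaw": 0},
  ],
)

```text
t: 19.15
position: [585.9, 298.8, 51.0]
orientation: [0.008, 3.14, 0.001]
contact_force: [-0.2, 0.3, -1.3]
width: 38.0
finger_force: 35.6
```

>>> apply_moves(
  increments=[
    {"hand": 0.35, "x": 0, "y": 0, "z": 0.0015, "yaw": 0},
    {"hand": 0.35, "x": 0, "y": 0, "z": 0, "yaw": 0},
    {"hand": 0.35, "x": 0, "y": 0, "z": 0, "yaw": 0},
  ],
)

```text
t: 19.4
position: [585.5, 298.7, 48.7]
orientation: [0.008, 3.141, 0.0]
contact_force: [0.7, -0.5, 0.8]
width: 38.0
finger_force: 35.7
```

>>> apply_moves(
  increments=[
    {"hand": 0.35, "x": 0, "y": 0, "z": 0.001, "yaw": 0},
    {"hand": 0.35, "x": 0, "y": 0, "z": 0, "yaw": 0},
    {"hand": 0.35, "x": 0, "y": 0, "z": 0, "yaw": 0},
  ],
)

```text
t: 19.65
position: [585.8, 298.7, 48.6]
orientation: [0.008, 3.14, 0.001]
contact_force: [-1.7, -1.1, 8.3]
width: 37.8
finger_force: 36.5
```

>>> apply_moves(
  increments=[
    {"hand": 0.65, "x": 0, "y": 0, "z": 0, "yaw": 0},
    {"hand": 0.65, "x": 0, "y": 0, "z": 0, "yaw": 0},
    {"hand": 0.65, "x": 0, "y": 0, "z": 0, "yaw": 0},
    {"hand": 0.65, "x": 0, "y": 0, "z": -0.02, "yaw": 0},
    {"hand": 0.65, "x": 0, "y": 0, "z": -0.03, "yaw": 0},
  ],
)

```text
t: 20.07
position: [583.7, 298.0, 94.6]
orientation: [-0.008, -3.136, 0.003]
contact_force: [0.0, 0.4, -0.5]
width: 55.7
finger_force: 0.0
```

>>> apply_moves(
  increments=[
    {"hand": 0.3, "x": 0, "y": 0, "z": -0.03, "yaw": 0},
    {"hand": 0.3, "x": 0, "y": 0, "z": -0.02, "yaw": 0},
    {"hand": 0.3, "x": 0.0197, "y": 0.0275, "z": 0, "yaw": 0},
    {"hand": 0.3, "x": 0.0197, "y": 0.0275, "z": 0, "yaw": 0},
    {"hand": 0.3, "x": 0.0197, "y": 0.0275, "z": 0, "yaw": 0},
  ],
)

```text
t: 20.48
position: [526.3, 381.9, 147.6]
orientation: [0.01, 3.141, 0.001]
contact_force: [0.2, 0.3, 0.1]
width: 25.6
finger_force: 0.0
```

>>> apply_moves(
  increments=[
    {"hand": 0.3, "x": 0.0197, "y": 0.0275, "z": 0, "yaw": 0},
    {"hand": 0.3, "x": 0.0197, "y": 0.0275, "z": 0, "yaw": 0},
    {"hand": 0.3, "x": 0.0197, "y": 0.0275, "z": 0, "yaw": 0},
    {"hand": 0.3, "x": 0, "y": 0, "z": 0, "yaw": 0},
    {"hand": 0.3, "x": 0, "y": 0, "z": 0, "yaw": 0},
  ],
)

```text
t: 20.9
position: [466.5, 465.6, 147.0]
orientation: [-0.003, -3.141, 0.001]
contact_force: [0.7, -0.3, 0.6]
width: 25.5
finger_force: 0.0
```

```bash
python3 - <<'E'
from h import *
i,im=snap('wrist','w11')
go(468,463.8,22,180)
m=cv2.inRange(cv2.cvtColor(im,cv2.COLOR_BGR2HSV),(18,120,120),(35,255,255))
for c in cv2.findContours(m,cv2.RETR_EXTERNAL,cv2.CHAIN_APPROX_NONE)[0]:
    if cv2.contourArea(c)>200:
        x,y,w,h=cv2.boundingRect(c);print(x,y,w,h)
        for v in (y,y+5,y+h-6,y+h-1):
            u=np.nonzero(m[v,x:x+w])[0].mean()+x; print(v,u,plane(i,(u,v),6)[:2])
E
```

```text
t 20.95 at [467.4 464.6 147. ] phi 179.8 w 25.4 ff 0.0 F [-0.6  0.3 -0.1] zax [-0. -0. -1.]
  yaw -0.2 shift mm [ -0.6  -0.8 125. ]
```

```bash
python3 - <<'E'
from h import *
im=cv2.imread('pics/w11.png');i=bot.camera_info('wrist')
print(proj(i,(435.7,463.2,6)),proj(i,(493,464,6)))
m=cv2.inRange(cv2.cvtColor(im,cv2.COLOR_BGR2HSV),(15,90,80),(38,255,255));m[:,:200]=0;m[:,320:]=0
for c in cv2.findContours(m,cv2.RETR_EXTERNAL,cv2.CHAIN_APPROX_NONE)[0]:
    if cv2.contourArea(c)>15:
        x,y,w,h=cv2.boundingRect(c);print(x,y,w,h,cv2.contourArea(c))
        for v in (y+2,y+h//2,y+h-3):
            u=np.nonzero(m[v,x:x+w])[0].mean()+x; print(v,u,plane(i,(u,v),6)[:2])
E
```

```text
[256.5 154.6] [257.6 209.8]
251 158 13 64 643.0
160 256.5 [441.  463.2]
190 257.5 [471.6 464. ]
219 258.0 [503.2 464.3]
```

>>> apply_moves(
  increments=[
    {"hand": 0.3, "x": -0.0035, "y": -0.0005, "z": 0.033, "yaw": 0},
    {"hand": 0.3, "x": 0, "y": 0, "z": 0.033, "yaw": 0},
    {"hand": 0.3, "x": 0, "y": 0, "z": 0.03, "yaw": 0},
    {"hand": 0.3, "x": 0, "y": 0, "z": 0.018, "yaw": 0},
    {"hand": 0.3, "x": 0, "y": 0, "z": 0.007, "yaw": 0},
  ],
  grip_force=30,
)

```text
t: 21.37
position: [471.1, 461.4, 22.8]
orientation: [-0.011, -3.138, 0.005]
contact_force: [-0.0, 0.0, 0.0]
width: 25.5
finger_force: 0.0
```

>>> apply_moves(
  increments=[
    {"hand": 0.3, "x": 0, "y": 0, "z": 0, "yaw": 0},
    {"hand": 0, "x": 0, "y": 0, "z": 0, "yaw": 0},
    {"hand": 0, "x": 0, "y": 0, "z": 0, "yaw": 0},
    {"hand": 0, "x": 0, "y": 0, "z": 0, "yaw": 0},
    {"hand": 0, "x": 0, "y": 0, "z": 0, "yaw": 0},
  ],
)

```text
t: 21.78
position: [472.0, 464.0, 27.6]
orientation: [0.008, 3.14, 0.002]
contact_force: [0.4, 0.8, -0.4]
width: 10.3
finger_force: 31.7
```

```bash
python3 - <<'E'
from h import *
go(649,226,130,266.6)
E
```

```text
t 21.78 at [472.  464.   27.6] phi 179.7 w 10.3 ff 31.7 F [ 0.4  0.8 -0.4] zax [ 0.  0. -1.]
  yaw -86.9 shift mm [ 227.1 -190.8 -102.4]
```

>>> apply_moves(
  increments=[
    {"hand": 0, "x": 0, "y": 0, "z": -0.02, "yaw": 0},
    {"hand": 0, "x": 0, "y": 0, "z": -0.035, "yaw": 0},
    {"hand": 0, "x": 0, "y": 0, "z": -0.035, "yaw": 0},
    {"hand": 0, "x": 0, "y": 0, "z": -0.03, "yaw": 0},
    {"hand": 0, "x": 0, "y": 0, "z": -0.01, "yaw": -6.9},
  ],
)

```text
t: 22.2
position: [472.6, 464.7, 162.5]
orientation: [-0.178, 3.13, 0.007]
contact_force: [-0.2, -0.1, -0.1]
width: 10.6
finger_force: 31.8
```

>>> apply_moves(
  increments=[
    {"hand": 0, "x": 0, "y": 0, "z": 0, "yaw": -6.7},
    {"hand": 0, "x": 0, "y": 0, "z": 0, "yaw": -6.7},
    {"hand": 0, "x": 0, "y": 0, "z": 0, "yaw": -6.7},
    {"hand": 0, "x": 0, "y": 0, "z": 0, "yaw": -6.7},
    {"hand": 0, "x": 0, "y": 0, "z": 0, "yaw": -6.7},
  ],
)

```text
t: 22.62
position: [471.4, 463.8, 157.2]
orientation: [-1.086, 2.947, 0.0]
contact_force: [-0.1, 1.0, -1.1]
width: 10.2
finger_force: 31.8
```

>>> apply_moves(
  increments=[
    {"hand": 0, "x": 0, "y": 0, "z": 0, "yaw": -6.7},
    {"hand": 0, "x": 0, "y": 0, "z": 0, "yaw": -6.7},
    {"hand": 0, "x": 0, "y": 0, "z": 0, "yaw": -6.7},
    {"hand": 0, "x": 0, "y": 0, "z": 0, "yaw": -6.7},
    {"hand": 0, "x": 0, "y": 0, "z": 0, "yaw": -6.7},
  ],
)

```text
t: 23.03
position: [471.4, 463.8, 157.1]
orientation: [-1.889, 2.509, 0.0]
contact_force: [-0.1, 0.3, 0.0]
width: 10.5
finger_force: 31.8
```

>>> apply_moves(
  increments=[
    {"hand": 0, "x": 0, "y": 0, "z": 0, "yaw": -6.5},
    {"hand": 0, "x": 0, "y": 0, "z": 0, "yaw": -6.5},
    {"hand": 0, "x": 0.0252, "y": -0.0212, "z": 0, "yaw": 0},
    {"hand": 0, "x": 0.0252, "y": -0.0212, "z": 0, "yaw": 0},
    {"hand": 0, "x": 0.0252, "y": -0.0212, "z": 0, "yaw": 0},
  ],
)

```text
t: 23.45
position: [530.7, 384.1, 157.2]
orientation: [-2.156, 2.283, -0.001]
contact_force: [1.0, 0.6, -0.2]
width: 10.2
finger_force: 31.8
```

>>> apply_moves(
  increments=[
    {"hand": 0, "x": 0.0252, "y": -0.0212, "z": 0, "yaw": 0},
    {"hand": 0, "x": 0.0252, "y": -0.0212, "z": 0, "yaw": 0},
    {"hand": 0, "x": 0.0252, "y": -0.0212, "z": 0, "yaw": 0},
    {"hand": 0, "x": 0.0252, "y": -0.0212, "z": 0, "yaw": 0},
    {"hand": 0, "x": 0.0252, "y": -0.0212, "z": 0, "yaw": 0},
  ],
)

```text
t: 23.87
position: [629.7, 251.1, 157.3]
orientation: [-2.154, 2.285, -0.001]
contact_force: [-0.4, -0.2, 0.2]
width: 10.7
finger_force: 31.8
```

>>> apply_moves(
  increments=[
    {"hand": 0, "x": 0.0252, "y": -0.0212, "z": 0, "yaw": 0},
    {"hand": 0, "x": 0, "y": 0, "z": 0.015, "yaw": 0},
    {"hand": 0, "x": 0, "y": 0, "z": 0.015, "yaw": 0},
    {"hand": 0, "x": 0, "y": 0, "z": 0, "yaw": 0},
    {"hand": 0, "x": 0, "y": 0, "z": 0, "yaw": 0},
  ],
)

```text
t: 24.28
position: [648.2, 225.9, 126.4]
orientation: [2.154, -2.286, -0.001]
contact_force: [-0.4, -0.1, -0.3]
width: 10.1
finger_force: 31.8
```

```bash
python3 - <<'E'
from h import *
i,im=snap('wrist','w12')
go(649,226,32,266.6)
a=-0.06;R=np.array([[np.cos(a),-np.sin(a)],[np.sin(a),np.cos(a)]])
for l in [(-2,-79),(66,-79),(-2,0),(66,0)]: print(l,proj(i,(*(R@l+[616.5,252.6]),14)))
g=cv2.cvtColor(im,cv2.COLOR_BGR2GRAY)
for v in (150,170,190,205): print(v,g[v,150:360:3].tolist())
print('col',g[80:260:3,240].tolist())
m=cv2.inRange(cv2.cvtColor(im,cv2.COLOR_BGR2HSV),(15,90,80),(38,255,255));ys,xs=np.nonzero(m[100:,200:320]);print('yellow',ys.min()+100,ys.max()+100,xs.min()+200,xs.max()+200)
E
```

```text
t 24.33 at [648.5 226.3 127.2] phi 266.6 w 10.4 ff 31.8 F [ 0.6 -0.5  0.5] zax [ 0.  0. -1.]
  yaw 0.0 shift mm [ 0.2 -0.5 95.2]
(-2, -79) [301.1 133.4]
(66, -79) [220.5 133.4]
(-2, 0) [297.1 219.8]
(66, 0) [224.1 219.8]
150 [232, 190, 143, 118, 99, 111, 117, 116, 116, 115, 115, 114, 113, 112, 112, 111, 111, 110, 110, 109, 109, 108, 109, 184, 110, 164, 198, 197, 196, 196, 195, 195, 195, 194, 193, 193, 193, 192, 191, 191, 190, 189, 189, 188, 188, 157, 130, 130, 129, 107, 118, 70, 70, 69, 68, 68, 68, 67, 66, 66, 65, 65, 65, 65, 64, 65, 65, 64, 64, 64]
170 [203, 240, 228, 214, 230, 238, 237, 222, 244, 221, 207, 246, 247, 246, 247, 246, 236, 178, 140, 115, 98, 109, 115, 173, 140, 135, 196, 196, 195, 195, 194, 194, 193, 134, 133, 133, 132, 132, 132, 132, 131, 131, 131, 130, 130, 129, 129, 129, 105, 123, 93, 71, 70, 70, 69, 69, 69, 67, 67, 67, 66, 66, 65, 65, 65, 65, 65, 65, 64, 64]
190 [247, 247, 247, 247, 248, 248, 247, 247, 227, 233, 243, 247, 247, 247, 247, 235, 206, 235, 241, 208, 237, 243, 224, 217, 174, 140, 180, 193, 193, 192, 192, 192, 191, 190, 180, 206, 215, 205, 157, 173, 162, 162, 185, 130, 130, 129, 129, 128, 81, 125, 73, 72, 72, 71, 71, 70, 69, 69, 68, 67, 68, 67, 67, 66, 66, 66, 66, 65, 66, 66]
205 [247, 247, 247, 247, 247, 247, 247, 247, 240, 228, 205, 237, 247, 247, 246, 247, 247, 247, 238, 238, 238, 246, 246, 122, 185, 111, 192, 191, 191, 191, 190, 190, 189, 178, 214, 224, 231, 175, 166, 150, 178, 184, 184, 183, 183, 129, 129, 128, 133, 165, 93, 100, 100, 99, 99, 98, 98, 98, 98, 97, 97, 97, 97, 96, 97, 96, 96, 96, 96, 96]
col [195, 195, 175, 183, 112, 102, 101, 101, 101, 101, 101, 101, 101, 101, 101, 102, 102, 92, 101, 182, 196, 196, 196, 196, 195, 195, 195, 195, 195, 195, 194, 194, 194, 193, 193, 193, 193, 192, 191, 191, 190, 191, 190, 189, 188, 187, 187, 187, 186, 186, 185, 112, 111, 110, 110, 109, 109, 109, 108, 107]
yellow 187 292 249 268
```

>>> apply_moves(
  increments=[
    {"hand": 0, "x": 0, "y": 0, "z": 0.03, "yaw": 0},
    {"hand": 0, "x": 0, "y": 0, "z": 0.03, "yaw": 0},
    {"hand": 0, "x": 0, "y": 0, "z": 0.02, "yaw": 0},
    {"hand": 0, "x": 0, "y": 0, "z": 0.013, "yaw": 0},
    {"hand": 0, "x": 0, "y": 0, "z": 0.002, "yaw": 0},
  ],
)

```text
t: 24.75
position: [647.8, 226.6, 30.2]
orientation: [2.155, -2.284, -0.001]
contact_force: [-0.2, 0.3, 0.6]
width: 10.5
finger_force: 35.8
```

>>> apply_moves(
  increments=[
    {"hand": 0, "x": 0, "y": 0, "z": 0.001, "yaw": 0},
    {"hand": 0, "x": 0, "y": 0, "z": 0, "yaw": 0},
    {"hand": 0, "x": 0, "y": 0, "z": 0, "yaw": 0},
  ],
)

```text
t: 25.0
position: [649.2, 226.4, 32.0]
orientation: [-2.154, 2.284, -0.002]
contact_force: [-0.1, -0.2, -0.3]
width: 10.6
finger_force: 35.8
```

>>> apply_moves(
  increments=[
    {"hand": 0, "x": 0, "y": 0, "z": 0.001, "yaw": 0},
    {"hand": 0, "x": 0, "y": 0, "z": 0, "yaw": 0},
    {"hand": 0.25, "x": 0, "y": 0, "z": 0, "yaw": 0},
    {"hand": 0.25, "x": 0, "y": 0, "z": 0, "yaw": 0},
    {"hand": 0.25, "x": 0, "y": 0, "z": 0, "yaw": 0},
  ],
)

```text
t: 25.42
position: [648.5, 226.0, 29.4]
orientation: [-2.155, 2.286, -0.0]
contact_force: [-0.4, -0.6, 0.1]
width: 21.5
finger_force: 0.0
```

>>> apply_moves(
  increments=[
    {"hand": 0.25, "x": 0, "y": 0, "z": -0.01, "yaw": 0},
    {"hand": 0.25, "x": 0, "y": 0, "z": -0.03, "yaw": 0},
    {"hand": 0.25, "x": 0, "y": 0, "z": -0.04, "yaw": 0},
    {"hand": 0.25, "x": 0, "y": 0, "z": -0.04, "yaw": 0},
    {"hand": 0.25, "x": 0, "y": 0, "z": -0.04, "yaw": 0},
  ],
)

```text
t: 25.83
position: [648.1, 225.9, 191.9]
orientation: [-2.155, 2.286, -0.0]
contact_force: [0.3, -0.4, -0.2]
width: 21.5
finger_force: 0.0
```

>>> apply_moves(
  increments=[
    {"hand": 0.25, "x": 0, "y": 0, "z": -0.03, "yaw": 0},
    {"hand": 0.25, "x": 0, "y": 0.04, "z": 0, "yaw": 0},
    {"hand": 0.25, "x": 0, "y": 0.04, "z": 0, "yaw": 0},
    {"hand": 0.25, "x": 0, "y": 0.04, "z": 0, "yaw": 0},
    {"hand": 0.25, "x": 0, "y": 0.04, "z": 0, "yaw": 0},
  ],
)

```text
t: 26.25
position: [487.0, 235.3, 219.9]
orientation: [-2.154, 2.286, -0.001]
contact_force: [0.2, 1.0, 1.4]
width: 21.5
finger_force: 0.0
```

>>> apply_moves(
  increments=[
    {"hand": 0.25, "x": 0, "y": 0.04, "z": 0, "yaw": 0},
    {"hand": 0.25, "x": 0, "y": 0.04, "z": 0, "yaw": 0},
    {"hand": 0.25, "x": 0, "y": 0, "z": 0, "yaw": 0},
    {"hand": 0.25, "x": 0, "y": 0, "z": 0, "yaw": 0},
  ],
)

```text
t: 26.58
position: [407.3, 240.4, 220.9]
orientation: [-2.155, 2.283, -0.001]
contact_force: [-0.0, 1.4, 0.0]
width: 21.4
finger_force: 0.0
```

```bash
python3 - <<'E'
from h import *
_,t=snap('top','tend');_,s=snap('side','send')
a=cv2.resize(t[175:290,185:365],None,fx=2.4,fy=2.4,interpolation=cv2.INTER_CUBIC)
b=cv2.resize(s[130:262,225:370],None,fx=2.4,fy=2.4,interpolation=cv2.INTER_CUBIC)
H=max(a.shape[0],b.shape[0]);p=lambda x:cv2.copyMakeBorder(x,0,H-x.shape[0],0,0,cv2.BORDER_CONSTANT)
c=np.hstack([p(a),p(b)]);print(c.shape);cv2.imwrite('pics/end.png',c)
E
```

```text
(317, 780, 3)
```

View pics/end.png

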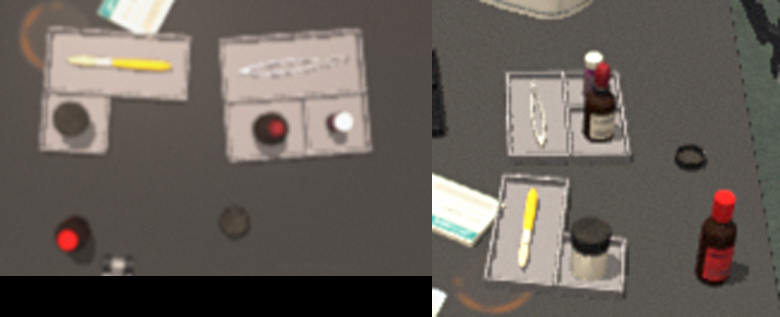

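The end view shows every item in its place and upright. The brush (120,63) and canister (72,120) are in the L-shaped tray. The forceps (293,65), dropper bottle (270,128) and vial (342,122) are in the square tray. The oil bottle and dust cap haven't moved, and the arm is clear.

```bash
python3 -c "
from bench import bot
print(bot.close_job())"
```

```text
the job is handed in; nothing more can be done
None
```

I put both kits together and handed the job in at about 27 s: the final camera view shows all five items in their compartments, the upright ones still standing, and the oil bottle and dust cap where they were.

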